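Crank the stop slide to the red setting and lock it

TASK

Take the crank handle of the leaning handwheel and crank until the yellow pointer of the blue carriage stands on the middle line of the red clip on the scale (not the blue one), and let it come to rest there. Then push the red lever on the carriage fully over, away from the robot, to lock the setting, and let go. Leave the other things on the bench where they are.

Things in the scene. Friction and masses are not known exactly. Their poses are not given: they have to be found in the camera images.
- slide_stand: Fixed green stand. Origin on the bench; x away from the robot, y left along the slide. Bed x -80 to 35, y -185 to 160 mm; scale bar along the front. Behind the wheel an upright (front face x 53, y -175 to -75 mm) bears a shelf (y -180 to -70 mm, underside 280 mm high, front edge x 35 mm, a reel on it) that a vertical gripper hits when the handle is near the top: tilt the tool 20 to 45 deg, as the wheel's axis.
- wheel_hub (a point): Centre of the dark handwheel (rim 122 mm across, rim bar 12 mm thick) at x -10, y -125, z 140 mm of the stand. z: the wheel's axis, 30 degrees from vertical, leaning to the stand's -x (towards the robot), pointing up out of the wheel's face. The frame turns with the wheel: its -x points to the crank handle.
- crank_grip (a point): Point on the centre line of the black crank handle, 45 mm above the wheel's middle plane, 50 mm from its axis. Handle: cylinder 24 mm across, 62 mm long, parallel to the wheel's axis (this z), free end 26 mm beyond this point. It spins freely on its pin, so x and y are arbitrary and a gripper may keep one orientation all round. Cranking takes about 2 N; the wheel stays where left.
- handwheel (a joint): Turn of the handwheel, rad, positive counter-clockwise seen facing the wheel from the robot (right-handed about its axis). One turn moves the carriage 20 mm: counter-clockwise to the left (+y of the stand), clockwise to the right, towards the wheel.
- slide (a joint): Position of the blue carriage along the stand's y, m, positive to the left; 0 when the pointer is at y = +45 mm of the stand; end stops at -0.062 and +0.062.
- pointer (a point): Tip of the yellow pointer at the front of the blue carriage (carriage 84 x 70 x 34 mm, its top 58 mm above the bench), just above the scale bar. The scale's lines are 5 mm apart.
- red_clip: Red setting clip, 10 mm wide along the scale, fixed on the scale bar with a white line across its middle; it is the wanted setting. Origin on its middle line, at the scale's surface; axes as the stand's. It may be left or right of the pointer.
- blue_clip: Blue setting clip of the same shape: an old setting, of no interest.
- lock (a joint): Lock lever on the carriage's top, rad: 0 (to 0.15 at the start) leans towards the robot, unlocked; 1.0 is pushed over to the stand's +x, away from the robot, against its stop, locked. Swings about the stand's y, pivot 80 mm above the bench. Stays where left; takes 1 to 2 N at its tip. The lever does not itself hold the carriage.
- lock_tip (a point): Centre of the red lock lever's 26 mm ball end, 80 mm from its pivot, 150 mm above the bench when unlocked; it lies 77 mm farther along the stand's x when locked. Can be pushed over with closed fingertips from the robot's side.
- solenoid: Bystander: dark solenoid body lying on its side, 62 x 124 x 60 mm, near the front edge. Origin at the centre of its underside.
- orange_screwdriver: Bystander: orange-handled screwdriver, 174 mm, lying near the front edge. Origin at the centre of its underside.
- tape: Bystander: yellow tape roll, 64 mm across, 18 mm high, lying flat near the front edge. Origin at the centre of its underside.
- carton: Bystander: small brown carton, 67 x 78 x 74 mm, behind the stand. Origin at the centre of its underside.
- batten: Bystander: wooden batten, 165 x 34 x 26 mm, near the front edge. Origin at the centre of its underside.
- coil_5: Bystander: orange wound coil, about 45 x 45 x 53 mm, standing at the right side of the bench. Origin at the centre of its underside.
- coil_8: Bystander: orange wound coil, about 45 x 45 x 53 mm, standing at the right side of the bench. Origin at the centre of its underside.
- coil_9: Bystander: orange wound coil, about 45 x 45 x 53 mm, standing at the right side of the bench. Origin at the centre of its underside.
- coil_10: Bystander: orange wound coil, about 45 x 45 x 53 mm, standing at the right side of the bench. Origin at the centre of its underside.
- coil_11: Bystander: orange wound coil, about 45 x 45 x 53 mm, standing at the right side of the bench. Origin at the centre of its underside.

How it is judged:
By the outcome, as a careful person would: the job done as asked, in the order asked, and still so for the second after the job is handed in, with the robot touching nothing.
It also fails if it takes over 64 s, if anything falls off the work surface, if the arm or the gripper's body presses on something with over 40 N, if the wrist force passes 120 N, or if a joint passes its speed limit or range.

ROBOT

A 6-joint arm with a two-finger parallel gripper is mounted at the origin on a cart in front of the work surface, level with it; the furniture and walls round the work are solid. World frame = base frame: x ahead of the robot, y to its left, z up, the work surface at z = 0. Lengths are in m, angles in rad, forces in N, time in s.
With the tool pointing down it reaches from about 0.325 to 0.85 m from the base axis. Payload 4.4 kg.
Tool frame: the origin (TCP) lies between the finger pads; the fingertips stand robot.tcp_to_tips ahead of it and the grasp point (between the pads) lies 11 mm behind it (robot.tcp_to_tips is the distance from the TCP to the fingertips, in m); x points along the fingers, y is the direction in which the jaws open and shut, and the axes are right-handed (so a half turn about x gives the same grasp; the last joint's range is limited). The gripper opens to 94 mm and grips with 3 to 60 N. Pads are 16 mm wide; open, the fingers measure 119 mm over their backs; the gripper's body (75 mm by 177 mm) begins 78 mm behind the grasp point.
Start: joints at [0.96, 0.207, 1.542, -0, 1.393, -0.15], TCP at [0.256, 0.515, 0.213] pointing down, gripper open.
Joint ranges: [-2.73, 2.73], [-0.86, 2.22], [0.23, 2.46], [-1.11, 4.25], [0.08, 2.63], [-2.82, 2.82]. Speed limits (rad/s): [2.79, 2.79, 3.14, 3.14, 3.14, 3.14].

INTERFACE

Orientations are given as [roll, pitch, yaw] about the fixed x, y, z axes, in that order (R = Rz(yaw) Ry(pitch) Rx(roll)).
In Python, from station import robot gives the robot as it stands. The module is installed in compiled form; this text tells all that it offers.
- The arm moves only by the shell command python3 -m crank 'ROWS'. ROWS is text: rows parted by semicolons, each of 7 numbers parted by spaces: the shift along the tool's x, y, z each as a share of 0.5 m, from -1 to 1, then the turn, a rotation vector about the tool's x, y, z each as a share of pi/2 rad, from -1 to 1, then the gripper command: -1 is shut, 1 is fully open, values between are in proportion. In form: x y z rx ry rz fingers; .... A call has 1 to 12 rows; each row is the pose to reach, as a shift and turn from the pose commanded when the call began, along the tool's axes at that moment; what a row does not reach only later rows make up. A row lasts 1/12 s, in which the tool goes at most 41.7 mm and 7.16 degrees, less where a joint would pass 70% of its speed; a pose out of reach is approached as far as the arm can. A call with a number of a shift or a turn outside -1 to 1 is refused whole. A call with a gripper value outside its range is refused whole. The fingers move at their own pace and stop on an object; the grip force is fixed at half the most. Time passes only in rows, so rows that repeat a pose let the fingers close. It gives the time, the measured TCP pose, the force and the opening at its end, in the units of the state.
- robot.get_obs(): the state, without advancing time (a new reading comes with each control period).
- robot.snapshot(name): name is "scene" or "top" or "wrist"; returns a dict with "image" (384x512x3 uint8, red, green, blue), "z_map" (384x512 float32, m along the optical axis (not along the pixel's ray), 0 where there is no reading), "intrinsics" (3x3 intrinsics, pixels), "R" (3x3) and "t" (3): a world point X has camera coordinates R X + t; the wrist camera has in their place "mount" (4x4, takes a point from camera to tool coordinates, whose origin is the TCP and whose axes are the tool frame's). Camera axes: x right, y down, z forward; pixel columns grow to the right and rows downward; lengths in m; the calibration is good to about 2 mm. A picture is of the moment at which its call begins: read the wrist's pose just before it.
- robot.sign_off(): hands the job in, once; it reports no verdict.
The state is a dict: "clock": time; "joint_positions": joint angles; "joint_vel": joint speeds; "effort": joint torques, N m; "tool_pos": TCP position; "tcp_rot": TCP orientation; "force": force on the tool from outside, world axes, zero at the start; "ft_torque": the same for the moment, N m; "width": finger opening in m.
Only numpy, scipy, OpenCV 4.12 (cv2) and the standard library are available. Lean on these libraries where they do the work, as an engineer would, in place of code of your own. Each camera call takes 0.05 s, during which the arm holds its last target.

## Working session

There is one attempt and no reset: what is moved stays moved. The work goes in short steps, Python scripts to look and compute and a shell command to move; the robot and the scene stay as the last step left them, time stands still between calls to the robot, and variables do not carry over. Pictures are saved under pics/ and viewed, and the job is handed in when it is done.

```bash
mkdir -p pics; cat > h.py <<'E'
import numpy as np, cv2
from station import robot
from scipy.spatial.transform import Rotation as Rn
def snap(n,fn=None):
    s=robot.snapshot(n)
    np.savez(f'/tmp/{fn or n}.npz',**{k:np.array(v) for k,v in s.items()})
    cv2.imwrite(f'pics/{fn or n}.png',s['image'][:,:,::-1]); return s
def load(fn): return dict(np.load(f'/tmp/{fn}.npz'))
def crop(s,u0,u1,v0,v1,k,fn):
    im=s['image'][v0:v1,u0:u1,::-1]; cv2.imwrite(f'pics/{fn}.png',cv2.resize(im,None,fx=k,fy=k,interpolation=cv2.INTER_CUBIC))
def w(s,u,v,z=None):
    z=s['z_map'][int(round(v)),int(round(u))] if z is None else z
    c=z*np.linalg.inv(s['intrinsics'])@np.array([u,v,1.]); return s['R'].T@(c-s['t'])
def ray(s,u,v,h):
    d=s['R'].T@np.linalg.inv(s['intrinsics'])@np.array([u,v,1.]); o=-s['R'].T@s['t']; return o+d*(h-o[2])/d[2]
def px(s,X):
    c=s['intrinsics']@(s['R']@np.array(X)+s['t']); return c[:2]/c[2]
E
python3 - <<'E'
from h import *
print(robot.tcp_to_tips); o=robot.get_obs(); print(o)
for n in("scene","top","wrist"):
    s=snap(n,n+'0'); print(n,s['image'].shape,s['intrinsics'].tolist(), s.get('mount'))
    if 'R' in s: print(-s['R'].T@s['t'])
E
```

```text
0.008
{'clock': 0.0, 'joint_positions': array([ 9.59525235e-01,  2.07447138e-01,  1.54290578e+00, -2.28903037e-05,
        1.39348143e+00, -1.50491274e-01]), 'joint_vel': array([-6.78192672e-04,  1.63833492e-03,  9.31964186e-05,  2.85893267e-04,
        6.23624806e-04,  2.15467745e-04]), 'effort': array([ 3.62480832e-04, -3.70874441e+01, -2.81418067e+01,  6.97966316e-02,
        3.60062392e-02, -1.64097009e-04]), 'tool_pos': array([0.25523878, 0.51438904, 0.21229822]), 'tcp_rot': array([-1.71124093,  1.56855452, -2.17201668]), 'force': array([ 0.61583766,  0.0503661 , -0.9035609 ]), 'ft_torque': array([0.0277014 , 0.04313857, 0.04345196]), 'width': 0.09400363911959705}
scene (384, 512, 3) [[475.2869982713165, 0.0, 258.1201485699244], [0.0, 475.2869982713165, 187.982148320562], [0.0, 0.0, 1.0]] None
[-0.09606497 -0.77453735  1.04802446]
top (384, 512, 3) [[373.1047083057459, 0.0, 249.92738021185625], [0.0, 373.1047083057459, 187.51831124324644], [0.0, 0.0, 1.0]] None
[ 0.42352655 -0.05442065  1.23472086]
wrist (384, 512, 3) [[296.83237845247845, 0.0, 256.5276521136784], [0.0, 296.83237845247845, 191.48630439428374], [0.0, 0.0, 1.0]] [[ 4.29395670e-04 -2.81732164e-01  9.59492993e-01 -1.70646232e-01]
 [ 9.99999906e-01  1.71448006e-04 -3.97181861e-04  1.19368707e-03]
 [-5.26042551e-05  9.59493074e-01  2.81732211e-01 -8.20230630e-02]
 [ 0.00000000e+00  0.00000000e+00  0.00000000e+00  1.00000000e+00]]
```

View pics/scene0.png

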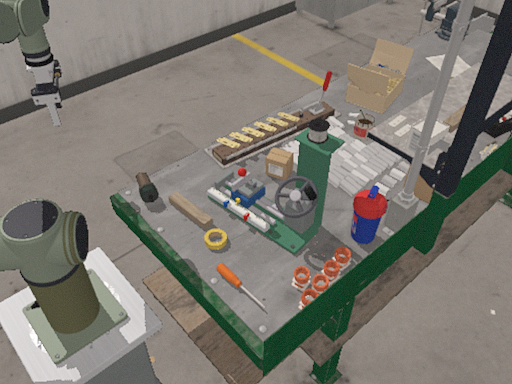

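View pics/top0.png

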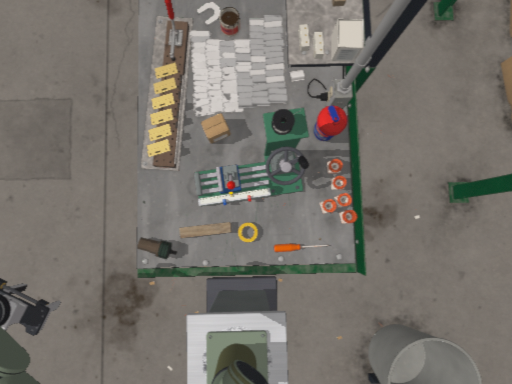

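```bash
python3 - <<'E'
from h import *
s=load('top0'); crop(s,190,320,100,220,6,'topc')
s=load('scene0'); crop(s,195,335,115,255,5,'scenec')
E
```

```text
(no output)
```

View pics/topc.png

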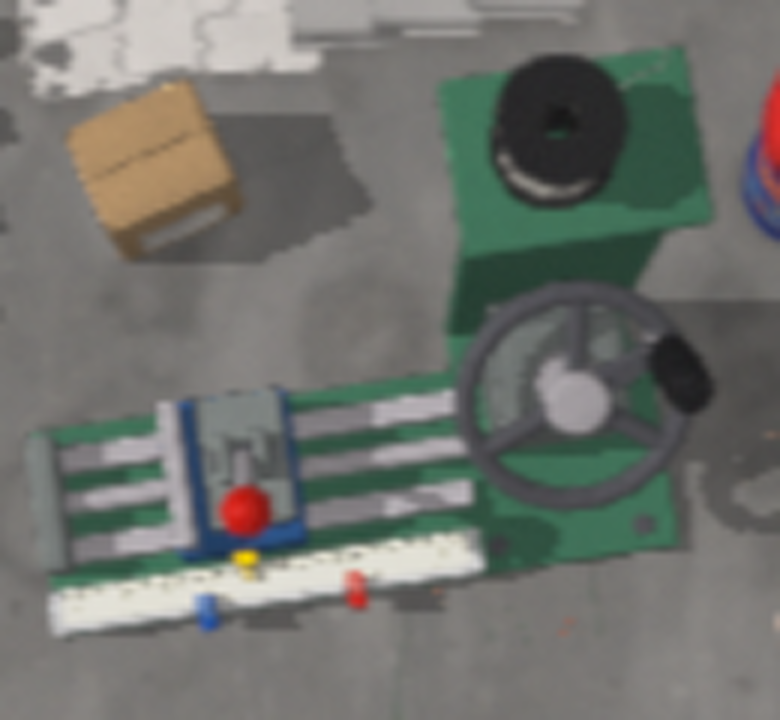

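View pics/scenec.png

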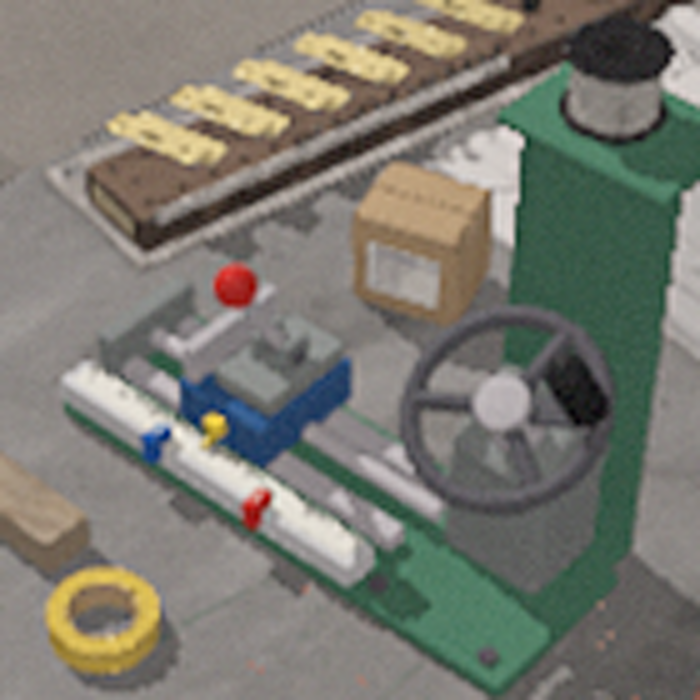

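```bash
python3 - <<'E'
from h import *
T=load('top0');S=load('scene0')
f=lambda x,y,k,u0,v0:((x+.5)/k-.5+u0,(y+.5)/k-.5+v0)
t=lambda x,y:f(x,y,6,190,100); c=lambda x,y:f(x,y,5,195,115)
def tri(a,b):
    A=[];B=[]
    for s,(u,v) in((T,a),(S,b)):
        d=s['R'].T@np.linalg.inv(s['intrinsics'])@np.array([u,v,1.]);d/=np.linalg.norm(d);P=np.eye(3)-np.outer(d,d);A.append(P);B.append(P@(-s['R'].T@s['t']))
    return np.linalg.lstsq(np.vstack(A),np.hstack(B),rcond=None)[0], 
print('hub',tri(t(575.5,394.5),c(507,410)))
print('ball',tri(t(245,511),c(236,286)))
print('ptr',tri(t(246,562),c(213,430)))
print('red',tri(t(356,588),c(258,506)))
print('blue',tri(t(207,612),c(156,441)))
print('handle',tri(t(682,373),c(577,386)))
for n,p in dict(barFL=(55,635),barFR=(485,570),barBL=(48,590),barBR=(478,530)).items():
    print(n, [ray(T,*t(*p),h).round(4) for h in(.02,.04)])
for n,p in dict(shFL=(470,240),shFR=(705,215),shmid=(650,140),bar=(300,580),bar2=(100,605),bed=(640,540),car=(245,420)).items(): print(n,w(T,*t(*p)).round(4))
E
```

```text
hub (array([ 0.60245679, -0.16212219,  0.13409693]),)
ball (array([0.54719794, 0.00226923, 0.14639498]),)
ptr (array([0.53214471, 0.00801841, 0.03571163]),)
red (array([ 0.51729255, -0.05068955,  0.02705293]),)
blue (array([0.50613567, 0.03019943, 0.0267462 ]),)
handle (array([ 0.60325216, -0.20798244,  0.18550207]),)
barFL [array([0.4981, 0.112 , 0.02  ]), array([0.4968, 0.1092, 0.04  ])]
barFR [array([ 0.5278, -0.1225,  0.02  ]), array([ 0.5261, -0.1214,  0.04  ])]
barBL [array([0.5227, 0.1156, 0.02  ]), array([0.521 , 0.1128, 0.04  ])]
barBR [array([ 0.5498, -0.1193,  0.02  ]), array([ 0.5477, -0.1182,  0.04  ])]
shFL [ 0.6471 -0.1051  0.2905]
shFR [ 0.6559 -0.2068  0.2892]
shmid [ 0.6892 -0.1841  0.2908]
bar [ 0.5241 -0.0219  0.0285]
bar2 [0.5133 0.0866 0.0266]
bed [ 0.5433 -0.2089  0.0088]
car [0.6054 0.004  0.072 ]
```

```bash
cat >> h.py <<'E'
psi=np.radians(7.2); hub=np.array([.6025,-.162,.138])
xs=np.array([np.cos(psi),np.sin(psi),0]);e2=np.array([-np.sin(psi),np.cos(psi),0])
ax=-.5*xs+np.array([0,0,np.cos(np.pi/6)]); e1=np.cos(np.pi/6)*xs+np.array([0,0,.5])
RT=np.column_stack([-ax,e2,e1])
def pose():
    o=robot.get_obs(); return o['tool_pos'],Rn.from_euler('xyz',o['tcp_rot']).as_matrix(),o
def delta(p,R,pt,Rt):
    return R.T@(np.array(pt)-p)/.5, Rn.from_matrix(R.T@Rt).as_rotvec()/(np.pi/2)
E
python3 - <<'E'
from h import *
p,R,o=pose(); print(R.round(3)); print(RT.round(3))
h=np.array([.6033,-.208,.1855])-hub; print(h@e1,h@e2,h@ax)
th=np.arctan2(h@e2,h@e1); print(np.degrees(th))
G=hub+.045*ax+.05*(np.cos(th)*e1+np.sin(th)*e2); tcp=G-.011*ax
print('G',G,'tcp',tcp)
pre=tcp+.075*ax; print(pre); print(*[x.round(3) for x in delta(p,R,pre,RT)])
Rd=RT@Rn.from_euler('z',180,degrees=True).as_matrix()
E
```

```text
[[-0.001  0.445  0.896]
 [-0.001  0.896 -0.445]
 [-1.    -0.002 -0.   ]]
[[ 0.496 -0.125  0.859]
 [ 0.063  0.992  0.109]
 [-0.866  0.     0.5  ]]
0.019444436074408745 -0.0457375428473174 0.04362202517121408
-66.96816279571642
G [ 0.60275226 -0.20834823  0.18675221] tcp [ 0.60820889 -0.2076589   0.17722593]
[ 0.57100459 -0.2123589   0.24217783]
[-0.058 -1.021  1.212] [-0.364 -0.324  0.099]
```

```bash
python3 -m crank '-0.1 -0.15 0.18 0 0 0 1; -0.12 -0.3 0.36 -0.09 -0.08 0.02 1; -0.12 -0.45 0.54 -0.18 -0.16 0.05 1; -0.12 -0.6 0.72 -0.27 -0.24 0.07 1; -0.12 -0.6 0.72 -0.364 -0.324 0.099 1; -0.12 -0.6 0.72 -0.364 -0.324 0.099 1; -0.12 -0.6 0.72 -0.364 -0.324 0.099 1; -0.12 -0.6 0.72 -0.364 -0.324 0.099 1; -0.12 -0.6 0.72 -0.364 -0.324 0.099 1; -0.12 -0.6 0.72 -0.364 -0.324 0.099 1; -0.12 -0.6 0.72 -0.364 -0.324 0.099 1; -0.12 -0.6 0.72 -0.364 -0.324 0.099 1'
python3 - <<'E'
from h import *
p,R,o=pose(); print(p,o['joint_positions'].round(2)); 
pre=np.array([ 0.571,-0.2124,.2422]); print(*[x.round(3) for x in delta(p,R,pre,RT)])
E
```

```text
clock: 1.15
tool_pos: [0.4458, 0.0821, 0.2745]
tcp_rot: [0.001, 1.043, 0.121]
force: [0.2, 0.2, 1.2]
width: 0.0937
[0.44581418 0.08213109 0.27451636] [-0.09 -0.51  2.13  0.12  1.01 -1.82]
[ 0.145 -0.615  0.121] [-0.003  0.003  0.002]
```

```bash
python3 -m crank '0.03 -0.15 0.03 0 0 0 1; 0.06 -0.3 0.06 0 0 0 1; 0.1 -0.45 0.09 0 0 0 1; 0.145 -0.615 0.121 0 0 0 1; 0.145 -0.615 0.121 0 0 0 1; 0.145 -0.615 0.121 0 0 0 1; 0.145 -0.615 0.121 0 0 0 1; 0.145 -0.615 0.121 0 0 0 1; 0.145 -0.615 0.121 0 0 0 1'
python3 - <<'E'
from h import *
p,R,o=pose(); print(p,o['joint_positions'].round(2)); s=snap('wrist','wrist1')
np.savez('/tmp/pose1.npz',p=p,R=R)
im=cv2.resize(s['image'][:,:,::-1],None,fx=1.5,fy=1.5); cv2.imwrite('pics/wrist1b.png',im)
t=snap('top','top1'); crop(t,190,320,100,220,5,'top1c')
t=snap('scene','scene1')
E
```

```text
clock: 1.9
tool_pos: [0.572, -0.2132, 0.2389]
tcp_rot: [0.003, 1.047, 0.122]
force: [0.4, -0.1, 0.7]
width: 0.094
[ 0.57200856 -0.21320127  0.23892762] [-0.71 -0.01  1.82  0.45  1.01 -2.58]
```

View pics/wrist1b.png

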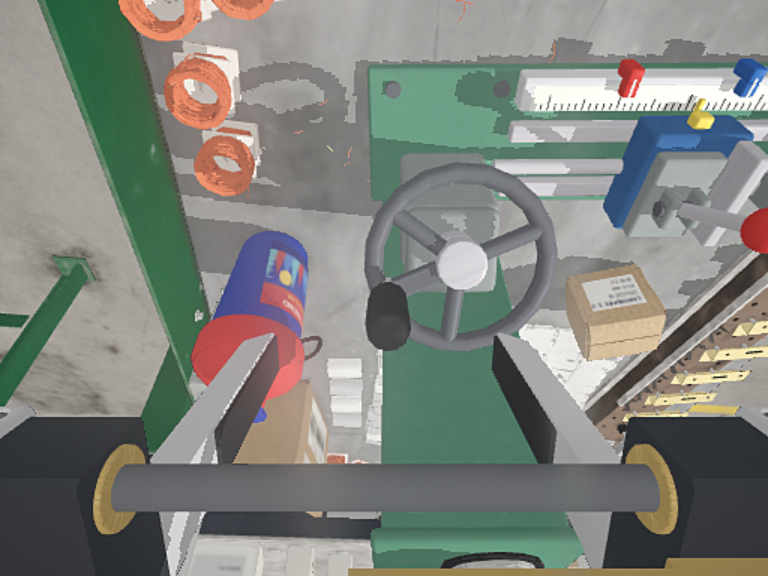

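View pics/scene1.png

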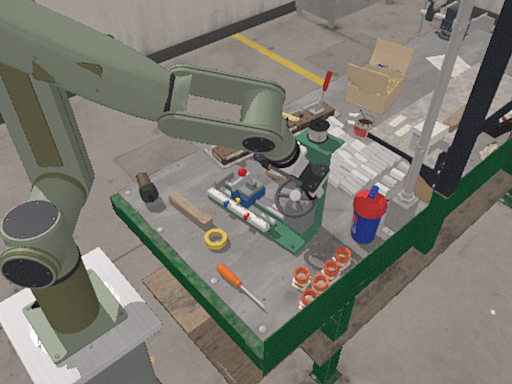

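View pics/top1c.png

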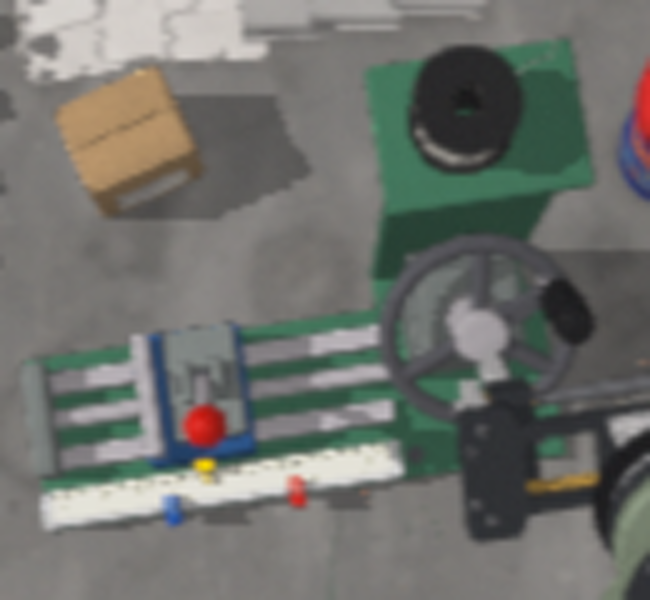

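```bash
cat >> h.py <<'E'
def wcam(s,p,R):
    M=s['mount']; Rw=R@M[:3,:3]; tw=R@M[:3,3]+p
    s['R']=Rw.T; s['t']=-Rw.T@tw; return s
E
python3 - <<'E'
from h import *
s=load('wrist1');q=np.load('/tmp/pose1.npz');wcam(s,q['p'],q['R'])
crop(s,340,512,35,100,4,'w1c'); crop(s,220,380,90,240,5,'w1d')
E
```

```text
(no output)
```

View pics/w1c.png

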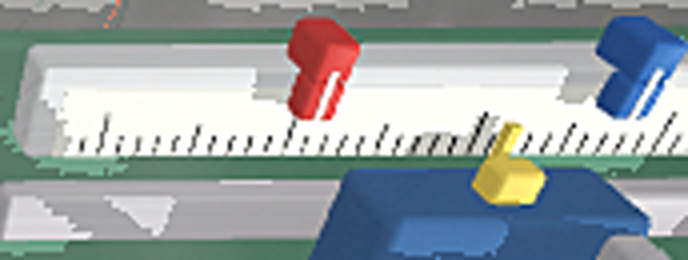

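View pics/w1d.png

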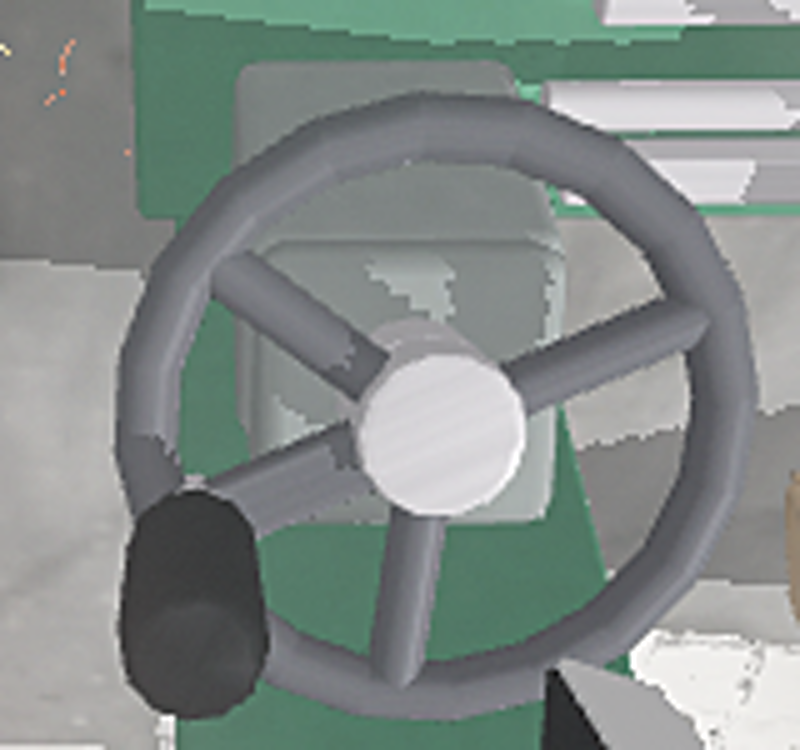

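```bash
python3 - <<'E'
from h import *
s=load('wrist1');q=np.load('/tmp/pose1.npz');wcam(s,q['p'],q['R'])
f=lambda x,y,k,u0,v0:((x+.5)/k-.5+u0,(y+.5)/k-.5+v0)
C=lambda x,y:f(x,y,4,340,35); D=lambda x,y:f(x,y,5,220,90)
E=lambda X:np.array([(X-hub)@e1,(X-hub)@e2,(X-hub)@ax]).round(4)
end=w(s,*D(194,655)); print('end',end,E(end))
print('rimc',ray(s,*D(436,406),.138),'hubcap',w(s,*D(442,435)),E(w(s,*D(442,435))))
for a in [(125,400),(750,400),(430,100),(430,710)]:
    print(E(w(s,*D(a[0]+ (15 if a[0]<200 else -15 if a[0]>700 else 0),a[1]+(15 if a[1]<200 else -15 if a[1]>700 else 0)))))
def st(X): X=np.array(X)-hub; return np.array([X@xs*1e3-10,X@e2*1e3-125,(X[2]+hub[2])*1e3]).round(1)
for n,a in dict(redtop=(332,80),redbot=(319,116),ptr=(514,130),ptrbase=(505,190),bluebot=(632,116)).items(): print(n,st(w(s,*C(*a))))
for a in [(102,150),(195,150),(290,148),(385,148),(480,148)]: print('tick',st(w(s,*C(*a))))
for a in [(40,60),(30,150)]: print('barend',st(w(s,*C(*a))))
L=[w(s,*C(x,150)) for x in range(80,400,20)]; d=np.polyfit([l[1] for l in L],[l[0] for l in L],1); print('yaw',np.degrees(np.arctan(-d[0])))
E
```

```text
end [ 0.58897785 -0.20892547  0.20979065] [ 0.0192 -0.0449  0.0718]
rimc [ 0.5992323  -0.16121418  0.138     ] hubcap [ 0.59656339 -0.16206139  0.14884829] [0.0003 0.0007 0.0123]
[-0.0054 -0.0545  0.0073]
[-0.0048  0.0553  0.0073]
[-0.056  -0.0029  0.0066]
[0.0541 0.0016 0.0067]
redtop [-81.   -4.2  40.9]
redbot [-71.8  -3.7  40.4]
ptr [-65.8  51.6  35.7]
ptrbase [-55.3  48.6  47.8]
bluebot [-71.5  76.3  40.9]
tick [-58.5 -53.2  30. ]
tick [-58.1 -27.7  29.4]
tick [-58.1  -1.7  28.6]
tick [-58.4  23.5  29.6]
tick [-58.   49.6  29.2]
barend [-79.8 -73.3  23.8]
barend [-58.1 -72.3  28.8]
yaw 6.878724653858229
```

```bash
python3 - <<'E'
from h import *
p,R,o=pose()
tcp=hub+.034*ax+.0195*e1-.0455*e2
print(*[x.round(4) for x in delta(p,R,tcp,RT)])
E
```

```text
[ 0.1453 -0.0098  0.0023] [-0.0015 -0.0002 -0.0019]
```

```bash
python3 -m crank '0.03 -0.008 0.002 0 0 0 1; 0.07 -0.009 0.002 0 0 0 1; 0.11 -0.009 0.002 0 0 0 1; 0.145 -0.009 0.002 0 0 0 1; 0.145 -0.009 0.002 0 0 0 1; 0.145 -0.009 0.002 0 0 0 1; 0.145 -0.009 0.002 0 0 0 -1; 0.145 -0.009 0.002 0 0 0 -1; 0.145 -0.009 0.002 0 0 0 -1; 0.145 -0.009 0.002 0 0 0 -1; 0.145 -0.009 0.002 0 0 0 -1; 0.145 -0.009 0.002 0 0 0 -1'
python3 - <<'E'
from h import *
p,R,o=pose(); d=p-hub; print(d@e1,d@e2,d@ax,o['force'],o['width'],o['joint_positions'].round(2)); s=snap('wrist','wrist2')
cv2.imwrite('pics/wrist2b.png',cv2.resize(s['image'][:,:,::-1],None,fx=1.5,fy=1.5))
E
```

```text
clock: 3.05
tool_pos: [0.6086, -0.2077, 0.1786]
tcp_rot: [0.003, 1.046, 0.127]
force: [-1.0, 0.0, -0.3]
width: 0.0579
0.020542927505902822 -0.046122806361426814 0.035032866414034476 [-0.95819781  0.04318877 -0.32920702] 0.05786408000008406 [-0.65  0.13  1.81  0.48  0.87 -2.6 ]
```

View pics/wrist2b.png

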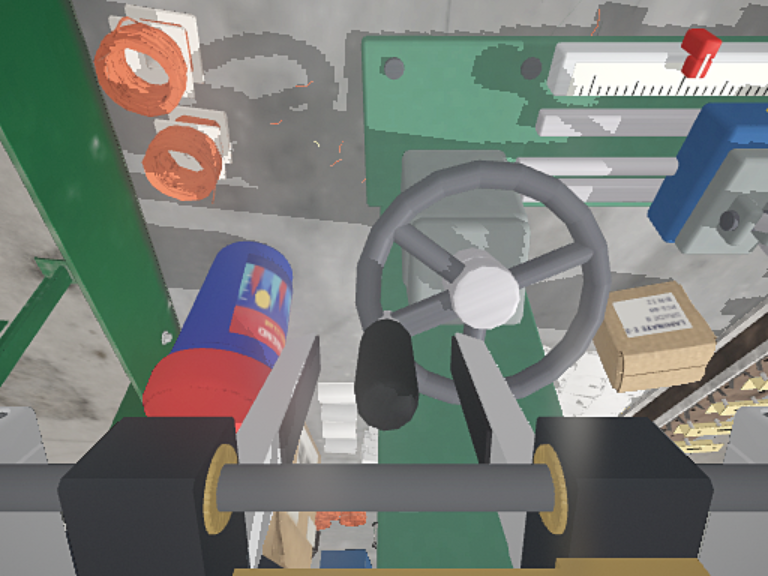

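```bash
python3 -m crank '0 0 0 0 0 0 -1; 0 0 0 0 0 0 -1; 0 0 0 0 0 0 -1; 0 0 0 0 0 0 -1; 0 0 0 0 0 0 -1; 0 0 0 0 0 0 -1; 0 0 0 0 0 0 -1; 0 0 0 0 0 0 -1'
python3 - <<'E'
from h import *
p,R,o=pose(); d=p-hub; print(d@e1,d@e2,d@ax,o['force'],o['width'],o['joint_positions'].round(2))
E
```

```text
clock: 3.77
tool_pos: [0.6085, -0.2073, 0.1781]
tcp_rot: [0.004, 1.046, 0.129]
force: [0.5, 1.3, 0.2]
width: 0.0238
0.020267344086408214 -0.045720857074721545 0.03456526026641114 [0.45995373 1.32141636 0.16616068] 0.023823467813375653 [-0.65  0.13  1.81  0.48  0.87 -2.6 ]
```

Gripped (23.8 mm). Crank the first half turn clockwise.

```bash
python3 -m crank '0 -0.007 -0.0252 0 0 0 -1; 0 -0.0072 -0.0513 0 0 0 -1; 0 -0.0007 -0.0765 0 0 0 -1; 0 0.0122 -0.0993 0 0 0 -1; 0 0.0305 -0.1179 0 0 0 -1; 0 0.053 -0.1311 0 0 0 -1; 0 0.0781 -0.1381 0 0 0 -1; 0 0.1042 -0.1383 0 0 0 -1; 0 0.1295 -0.1318 0 0 0 -1; 0 0.1522 -0.1189 0 0 0 -1; 0 0.1709 -0.1006 0 0 0 -1; 0 0.1841 -0.0781 0 0 0 -1'
python3 - <<'E'
from h import *
p,R,o=pose(); d=p-hub; print(d@e1,d@e2,d@ax,o['force'],o['width'],o['joint_positions'].round(2)); s=snap('wrist','wrist3')
cv2.imwrite('pics/wrist3b.png',cv2.resize(s['image'][:,:,::-1],None,fx=1.5,fy=1.5))
E
```

```text
clock: 4.77
tool_pos: [0.5637, -0.1199, 0.1588]
tcp_rot: [-0.001, 1.046, 0.124]
force: [5.2, -6.6, -7.9]
width: 0.0236
-0.018391198377448462 0.0466640221741863 0.0345802776906501 [ 5.23929733 -6.60488463 -7.93617357] 0.023553087372326205 [-0.55 -0.01  2.    0.46  0.78 -2.51]
```

View pics/wrist3b.png

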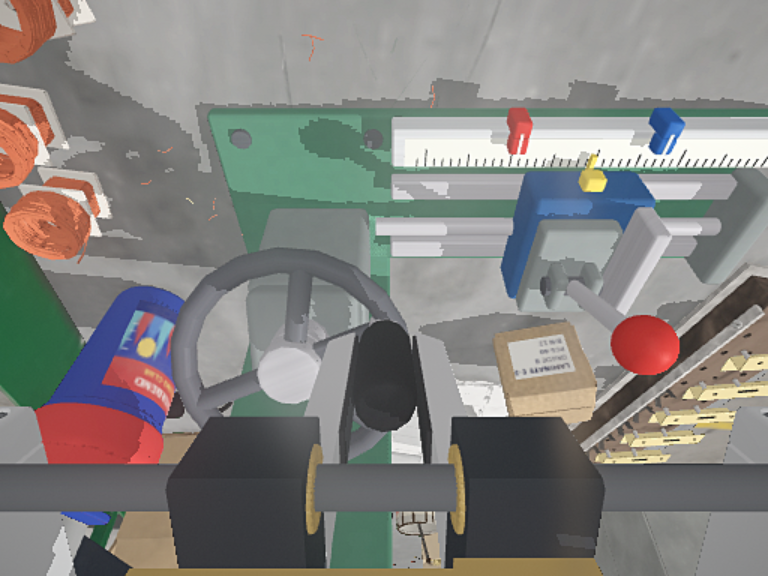

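```bash
python3 -m crank '0 0.007 0.0252 0 0 0 -1; 0 0.0072 0.0513 0 0 0 -1; 0 0.0007 0.0765 0 0 0 -1; 0 -0.0122 0.0993 0 0 0 -1; 0 -0.0305 0.1179 0 0 0 -1; 0 -0.053 0.1311 0 0 0 -1; 0 -0.0781 0.1381 0 0 0 -1; 0 -0.1042 0.1383 0 0 0 -1; 0 -0.1295 0.1318 0 0 0 -1; 0 -0.1522 0.1189 0 0 0 -1; 0 -0.1709 0.1006 0 0 0 -1; 0 -0.1841 0.0781 0 0 0 -1'
python3 - <<'E'
from h import *
p,R,o=pose(); d=p-hub; print(d@e1,d@e2,d@ax,o['force'],o['width'],o['joint_positions'].round(2))
E
```

```text
clock: 5.82
tool_pos: [0.6086, -0.2074, 0.1781]
tcp_rot: [0.007, 1.045, 0.132]
force: [-1.3, 5.3, 1.1]
width: 0.0236
0.020392107971698097 -0.04579187588949744 0.034533811477058904 [-1.25251095  5.3017699   1.07366909] 0.023580827365757947 [-0.65  0.13  1.81  0.48  0.87 -2.6 ]
```

Full turn clean. Another turn and a half.

```bash
python3 -m crank '0 -0.007 -0.0252 0 0 0 -1; 0 -0.0072 -0.0513 0 0 0 -1; 0 -0.0007 -0.0765 0 0 0 -1; 0 0.0122 -0.0993 0 0 0 -1; 0 0.0305 -0.1179 0 0 0 -1; 0 0.053 -0.1311 0 0 0 -1; 0 0.0781 -0.1381 0 0 0 -1; 0 0.1042 -0.1383 0 0 0 -1; 0 0.1295 -0.1318 0 0 0 -1; 0 0.1522 -0.1189 0 0 0 -1; 0 0.1709 -0.1006 0 0 0 -1; 0 0.1841 -0.0781 0 0 0 -1'
python3 -m crank '0 0.007 0.0252 0 0 0 -1; 0 0.0072 0.0513 0 0 0 -1; 0 0.0007 0.0765 0 0 0 -1; 0 -0.0122 0.0993 0 0 0 -1; 0 -0.0305 0.1179 0 0 0 -1; 0 -0.053 0.1311 0 0 0 -1; 0 -0.0781 0.1381 0 0 0 -1; 0 -0.1042 0.1383 0 0 0 -1; 0 -0.1295 0.1318 0 0 0 -1; 0 -0.1522 0.1189 0 0 0 -1; 0 -0.1709 0.1006 0 0 0 -1; 0 -0.1841 0.0781 0 0 0 -1'
python3 -m crank '0 -0.007 -0.0252 0 0 0 -1; 0 -0.0072 -0.0513 0 0 0 -1; 0 -0.0007 -0.0765 0 0 0 -1; 0 0.0122 -0.0993 0 0 0 -1; 0 0.0305 -0.1179 0 0 0 -1; 0 0.053 -0.1311 0 0 0 -1; 0 0.0781 -0.1381 0 0 0 -1; 0 0.1042 -0.1383 0 0 0 -1; 0 0.1295 -0.1318 0 0 0 -1; 0 0.1522 -0.1189 0 0 0 -1; 0 0.1709 -0.1006 0 0 0 -1; 0 0.1841 -0.0781 0 0 0 -1'
python3 - <<'E'
from h import *
p,R,o=pose(); np.savez('/tmp/pose4.npz',p=p,R=R); d=p-hub; print(d@e1,d@e2,d@ax,o['force'],o['width'],o['joint_positions'].round(2)); s=snap('wrist','wrist4')
crop(s,250,450,50,150,4,'w4c')
t=snap('top','top4')
crop(t,190,320,140,220,6,'t4c')
E
```

```text
clock: 6.82
tool_pos: [0.5638, -0.1198, 0.1588]
tcp_rot: [-0.0, 1.046, 0.124]
force: [6.7, -5.6, -8.2]
width: 0.0234
clock: 7.82
tool_pos: [0.6087, -0.2073, 0.1782]
tcp_rot: [0.008, 1.045, 0.132]
force: [-1.6, 4.4, -0.5]
width: 0.0237
clock: 8.82
tool_pos: [0.5638, -0.1198, 0.1589]
tcp_rot: [0.0, 1.045, 0.125]
force: [6.6, -5.5, -9.2]
width: 0.0236
-0.01819257899837349 0.04671408751870768 0.0346163998474476 [ 6.55117569 -5.54969059 -9.16815433] 0.023593468480714398 [-0.55 -0.01  2.    0.46  0.78 -2.51]
```

View pics/w4c.png

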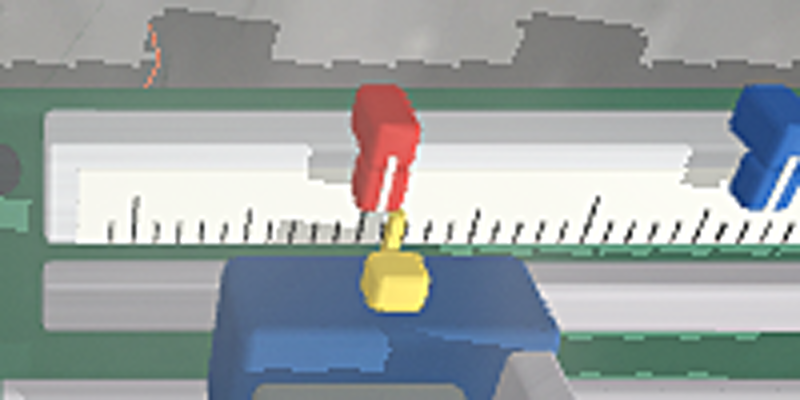

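View pics/t4c.png

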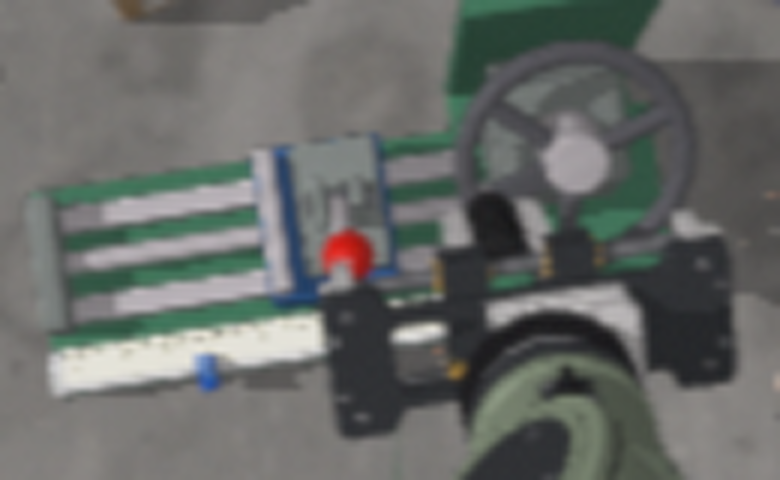

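```bash
cat >> h.py <<'E'
def st(X): X=np.array(X)-hub; return np.array([X@xs*1e3-10,X@e2*1e3-125,(X[2]+hub[2])*1e3]).round(1)
E
python3 - <<'E'
from h import *
s=load('wrist4');q=np.load('/tmp/pose4.npz');wcam(s,q['p'],q['R'])
print('cam',st(-s['R'].T@s['t']))
C=lambda x,y:((x+.5)/4-.5+250,(y+.5)/4-.5+50)
for n,a in dict(rt=(391,162),rm=(386,185),rb=(381,207),pt=(397,214),pm=(395,230),pb=(395,280),k1=(110,240),k2=(134,235),k3=(248,235),k4=(475,235),k5=(587,235)).items(): print(n,st(w(s,*C(*a))),st(ray(s,*C(*a),.029)),st(ray(s,*C(*a),.036)),st(ray(s,*C(*a),.0405)))
E
```

```text
cam [-199.3  -77.3  265.2]
rt [-81.8  -4.1  40.5] [-75.7  -0.3  29. ] [-79.4  -2.6  36. ] [-81.8  -4.1  40.5]
rm [-76.2  -3.7  39.5] [-70.4  -0.2  29. ] [-74.3  -2.5  36. ] [-76.7  -4.   40.5]
rb [-71.5  -3.8  40. ] [-65.2  -0.2  29. ] [-69.2  -2.5  36. ] [-71.8  -3.9  40.5]
pt [-66.1   2.2  33.5] [-63.5   3.7  29. ] [-67.6   1.3  36. ] [-70.1  -0.2  40.5]
pm [-62.8   2.3  34.4] [-59.6   4.1  29. ] [-63.7   1.7  36. ] [-66.4   0.2  40.5]
pb [-58.6   0.5  47.3] [-46.7   7.   29. ] [-51.3   4.5  36. ] [-54.2   2.9  40.5]
k1 [-57.3 -59.1  29.3] [-57.2 -59.1  29. ] [-61.4 -59.6  36. ] [-64.1 -60.   40.5]
k2 [-59.5 -54.   30.8] [-58.4 -53.8  29. ] [-62.6 -54.5  36. ] [-65.3 -54.9  40.5]
k3 [-57.9 -28.2  28.2] [-58.4 -28.4  29. ] [-62.6 -29.8  36. ] [-65.2 -30.7  40.5]
k4 [-58.4  22.2  29.1] [-58.3  22.2  29. ] [-62.5  19.3  36. ] [-65.2  17.4  40.5]
k5 [-59.1  46.5  30.3] [-58.3  47.2  29. ] [-62.5  43.5  36. ] [-65.2  41.2  40.5]
```

```bash
python3 -m crank '0 0.007 0.0252 0 0 0 -1; 0 0.0072 0.0513 0 0 0 -1; 0 0.0007 0.0765 0 0 0 -1; 0 -0.0122 0.0993 0 0 0 -1; 0 -0.0305 0.1179 0 0 0 -1; 0 -0.053 0.1311 0 0 0 -1; 0 -0.053 0.1311 0 0 0 -1; 0 -0.053 0.1311 0 0 0 -1; 0 -0.053 0.1311 0 0 0 -1'
python3 - <<'E'
from h import *
p,R,o=pose(); np.savez('/tmp/pose5.npz',p=p,R=R); d=p-hub; print(d@e1,d@e2,d@ax,np.degrees(np.arctan2(d@e2,d@e1)),o['force'],o['width'],o['joint_positions'].round(2)); s=snap('wrist','wrist5')
cv2.imwrite('pics/wrist5b.png',cv2.resize(s['image'][:,:,::-1],None,fx=1.5,fy=1.5))
E
```

```text
clock: 9.67
tool_pos: [0.6227, -0.1391, 0.1911]
tcp_rot: [0.004, 1.047, 0.129]
force: [-0.9, -2.4, -4.5]
width: 0.0235
0.04636852204568874 0.020166673862312724 0.03453209940042402 23.505265020442774 [-0.89716634 -2.38889814 -4.4871904 ] 0.02347753461515004 [-0.52  0.08  1.83  0.42  0.84 -2.43]
```

View pics/wrist5b.png

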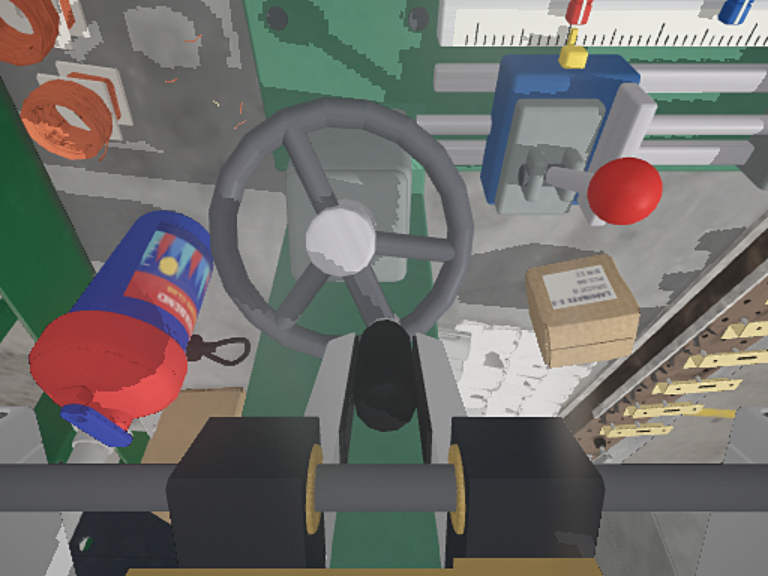

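```bash
python3 - <<'E'
from h import *
s=load('wrist5')
crop(s,340,440,0,50,8,'w5c')
E
```

```text
(no output)
```

View pics/w5c.png

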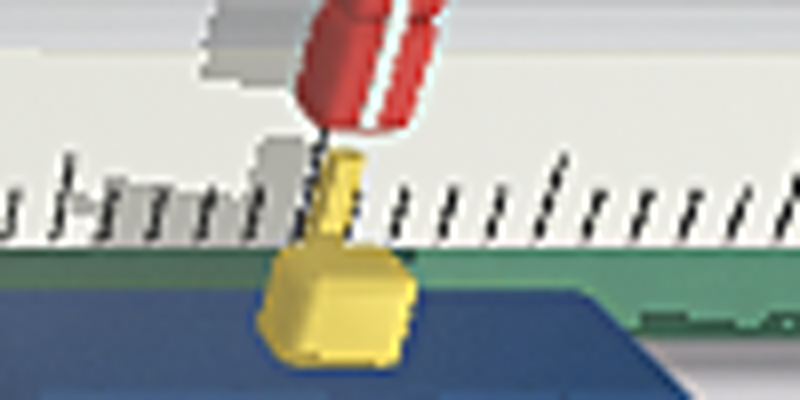

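```bash
python3 - <<'E'
from h import *
s=load('wrist5');q=np.load('/tmp/pose5.npz');wcam(s,q['p'],q['R'])
C=lambda x,y:((x+.5)/8-.5+340,(y+.5)/8-.5)
for n,a in dict(rt=(403,5),rm=(386,65),rb=(371,122),pt=(348,155),pm=(344,180),pb=(330,230),k3=(303,235),k4=(322,135)).items(): print(n,st(w(s,*C(*a))),st(ray(s,*C(*a),.029)),st(ray(s,*C(*a),.0345)),st(ray(s,*C(*a),.0400)))
E
```

```text
rt [-80.9  -3.6  40.1] [-78.2   0.7  29. ] [-79.6  -1.4  34.5] [-80.9  -3.6  40. ]
rm [-76.   -3.6  40.1] [-73.1   0.7  29. ] [-74.5  -1.4  34.5] [-75.9  -3.6  40. ]
rb [-71.5  -4.1  41.5] [-68.    0.8  29. ] [-69.6  -1.3  34.5] [-71.1  -3.5  40. ]
pt [-66.6  -2.7  34.5] [-65.   -0.6  29. ] [-66.6  -2.7  34.5] [-68.2  -4.8  40. ]
pm [-64.9  -3.2  36.5] [-62.7  -0.3  29. ] [-64.4  -2.4  34.5] [-66.   -4.5  40. ]
pb [-60.4  -3.2  36.6] [-58.   -0.3  29. ] [-59.7  -2.4  34.5] [-61.5  -4.6  40. ]
k3 [-58.   -3.5  30.4] [-57.5  -3.   29. ] [-59.3  -5.   34.5] [-61.   -7.1  40. ]
k4 [-67.6  -4.7  31.5] [-66.8  -3.8  29. ] [-68.4  -5.8  34.5] [-70.   -7.9  40. ]
```

```bash
python3 -m crank '0 -0.009 0.0033 0 0 0 -1; 0 -0.0183 0.0058 0 0 0 -1; 0 -0.0183 0.0058 0 0 0 -1; 0 -0.0183 0.0058 0 0 0 -1; 0 -0.0183 0.0058 0 0 0 -1; 0 -0.0183 0.0058 0 0 0 -1; 0 -0.0183 0.0058 0 0 0 -0.4; 0 -0.0183 0.0058 0 0 0 -0.2; 0 -0.0183 0.0058 0 0 0 0.1; 0 -0.0183 0.0058 0 0 0 0.1; 0 -0.0183 0.0058 0 0 0 0.1; 0 -0.0183 0.0058 0 0 0 0.1'
python3 - <<'E'
from h import *
p,R,o=pose(); d=p-hub; print(d@e1,d@e2,d@ax,np.degrees(np.arctan2(d@e2,d@e1)),o['force'],o['width'],o['joint_positions'].round(2))
print(st(p))
E
```

```text
clock: 10.72
tool_pos: [0.6272, -0.1484, 0.1936]
tcp_rot: [0.003, 1.045, 0.128]
force: [0.0, -0.9, -0.2]
width: 0.0516
0.050481635589152044 0.010386125102558956 0.03510407775229092 11.625845585170616 [ 0.0170714  -0.88579318 -0.17366373] 0.051587852449903125 [-0.53  0.09  1.81  0.42  0.85 -2.44]
[  16.2 -114.6  193.6]
```

```bash
python3 -m crank '-0.06 0 0 0 0 0 0.1; -0.12 0 0 0 0 0 0.1; -0.18 0 0 0 0 0 0.1; -0.18 0.07 -0.06 0 0 0 0.1; -0.18 0.14 -0.12 0 0 0 0; -0.18 0.222 -0.18 0 0 0 -1; -0.18 0.222 -0.18 0 0 0 -1; -0.18 0.222 -0.18 0 0 0 -1; -0.18 0.222 -0.18 0 0 0 -1; -0.18 0.222 -0.18 0 0 0 -1; -0.18 0.222 -0.18 0 0 0 -1; -0.18 0.222 -0.18 0 0 0 -1'
python3 - <<'E'
from h import *
p,R,o=pose(); np.savez('/tmp/pose6.npz',p=p,R=R); print(st(p),o['force'],o['width'],o['joint_positions'].round(2)); s=snap('wrist','wrist6')
cv2.imwrite('pics/wrist6b.png',cv2.resize(s['image'][:,:,::-1],None,fx=1.5,fy=1.5))
crop(s,205,305,60,120,8,'w6c')
E
```

```text
clock: 11.72
tool_pos: [0.4921, -0.0548, 0.227]
tcp_rot: [0.002, 1.045, 0.126]
force: [-0.1, -0.2, 0.9]
width: 0.0039
[-106.1   -4.8  227. ] [-0.08697009 -0.22546817  0.94501157] 0.003927186435414123 [-0.49 -0.32  2.11  0.37  0.95 -2.34]
```

View pics/wrist6b.png

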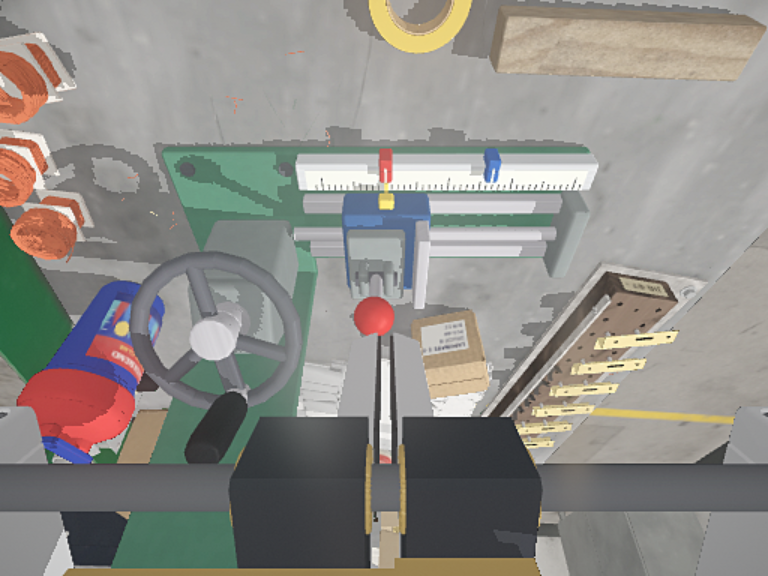

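View pics/w6c.png

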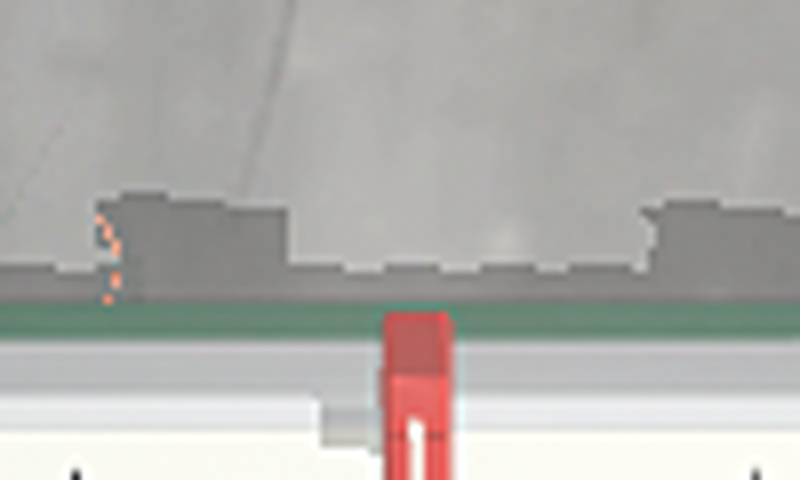

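```bash
python3 - <<'E'
from h import *
s=load('wrist6')
crop(s,230,290,95,145,12,'w6d')
E
```

```text
(no output)
```

View pics/w6d.png

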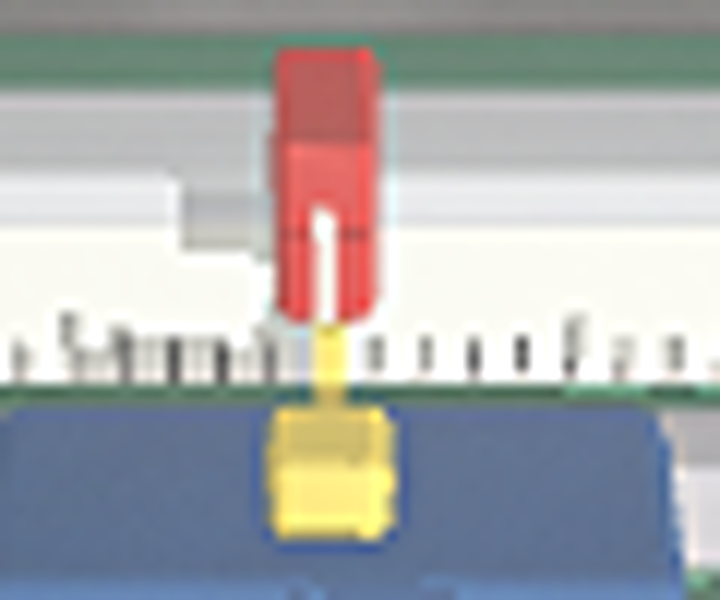

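```bash
python3 - <<'E'
from h import *
s=load('wrist6');q=np.load('/tmp/pose6.npz');wcam(s,q['p'],q['R']); im=s['image'].astype(float)
for v in range(112,141):
    r=im[v,245:272]; u=np.arange(245,272)
    yel=np.clip(np.minimum(r[:,0],r[:,1])-r[:,2]-40,0,None)
    red=np.clip(r[:,0]-r[:,1]-40,0,None)
    m=(u>=254)&(u<=261); wh=np.clip(r[:,1]-110,0,None)*m*(red.sum()>300)
    g=lambda a:round((a*u).sum()/a.sum(),2) if a.sum()>60 else None
    print(v,'yel',g(yel),'red',g(red),'wh',g(wh), int(wh.sum()))
# expected column shift for a constant stand y line
for y in (-3.5,-3):
  for x,z in((-80,40),(-72,40),(-66,35),(-60,36),(-58,47)):
    X=hub+xs*(x+10)/1e3+e2*(y+125)/1e3; X[2]=z/1e3; print(y,x,z,px(s,X).round(2))
E
```

```text
112 yel None red 256.91 wh 257.92 181
113 yel None red 256.76 wh 257.31 351
114 yel None red 256.72 wh 257.49 352
115 yel None red 256.84 wh 257.73 297
116 yel None red 256.86 wh 257.71 298
117 yel None red 256.91 wh 257.71 301
118 yel None red 256.91 wh 257.69 301
119 yel None red 256.92 wh 257.68 297
120 yel None red 256.85 wh 258.16 343
121 yel None red 256.6 wh None 0
122 yel 257.07 red None wh None 0
123 yel 257.08 red None wh None 0
124 yel 257.08 red None wh None 0
125 yel 257.08 red None wh None 0
126 yel 257.06 red None wh None 0
127 yel 257.03 red None wh None 0
128 yel 256.99 red None wh None 0
129 yel 257.19 red None wh None 0
130 yel 257.3 red None wh None 0
131 yel 257.29 red None wh None 0
132 yel 257.0 red None wh None 0
133 yel 257.06 red None wh None 0
134 yel 257.38 red None wh None 0
135 yel 257.4 red None wh None 0
136 yel 257.23 red None wh None 0
137 yel 257.22 red None wh None 0
138 yel 257.2 red None wh None 0
139 yel 257.37 red None wh None 0
140 yel None red None wh None 0
-3.5 -80 40 [256.89 114.16]
-3.5 -72 40 [256.9  120.29]
-3.5 -66 35 [256.9  122.32]
-3.5 -60 36 [256.9  127.14]
-3.5 -58 47 [256.92 134.04]
-3 -80 40 [257.34 114.16]
-3 -72 40 [257.34 120.29]
-3 -66 35 [257.32 122.32]
-3 -60 36 [257.32 127.14]
-3 -58 47 [257.35 134.04]
```

```bash
python3 - <<'E'
from h import *
s=load('wrist6'); im=s['image']
print(np.arange(250,266))
for v in (114,116,118,120): print(v,'G',im[v,250:266,1],'R',im[v,250:266,0])
for v in (122,124,126,132,136): print(v,'B',im[v,250:266,2],'R',im[v,250:266,0])
E
```

```text
[250 251 252 253 254 255 256 257 258 259 260 261 262 263 264 265]
114 G [204 211 187  85  96  83 247 248  95  91  87 187 255 255 255 254] R [204 206 191 170 206 199 243 245 196 184 207 233 255 254 254 254]
116 G [255 203 180  85 100  90 195 249 100 100  96 184 255 253 251 251] R [255 198 185 179 229 225 240 249 228 229 239 231 253 251 251 250]
118 G [252 255 236  87  99  90 197 250 100  99  93 184 255 253 251 251] R [252 255 236 176 229 224 240 249 228 229 238 231 253 251 250 251]
120 G [252 255 210  80  92  88 195 247  94  90  83 231 255 252 251 251] R [252 255 197 176 232 228 242 251 229 231 239 242 252 251 251 250]
122 B [252 189 196 204 209 212 142  95 143 255 255 254 248 245 246 247] R [255 196 201 204 202 197 226 212 235 255 255 255 254 252 254 255]
124 B [194 200 123 201 199 205 151 120 150 255 216 158 252 248 253 157] R [202 208 125 208 204 196 249 255 255 255 220 164 255 255 255 163]
126 B [211 214 136 213 211 215 160 128 162 255 231 227 255 255 223 226] R [222 225 141 223 218 209 255 255 255 255 237 236 255 255 233 236]
132 B [146 149 104 107 108 109 109 108 109 108 107 115 123 147 144 145] R [ 95  84 175 215 209 207 206 205 206 206 206 234 181  87  93  98]
136 B [145 149 115 116 132 131 132 133 132 133 135 138 124 147 147 145] R [ 94  84 134 242 255 255 255 255 255 255 255 255 189  82  93  96]
```

```bash
python3 - <<'E'
from h import *
s=load('wrist6');q=np.load('/tmp/pose6.npz');wcam(s,q['p'],q['R'])
b=w(s,373/1.5,315/1.5); print('ball surf',st(b)); c=-s['R'].T@s['t']; d=(b-c)/np.linalg.norm(b-c); B=b+d*.013; print('centre',st(B),B)
b=w(s,405/1.5,262/1.5);print(st(b))
p,R,o=pose()
by=(B-hub)@e2; 
tgt=hub+xs*(-.082+.010)+e2*by; tgt[2]=.15
print(st(tgt),*[x.round(4) for x in delta(p,R,tgt,RT)])
E
```

```text
ball surf [-53.6 -11.2 158.3]
centre [-43.6 -11.6 150. ] [ 0.55490397 -0.05369746  0.1499887 ]
[-1.8 13.2 56.2]
[-82.  -11.6 150. ] [ 0.1571 -0.0141 -0.0349] [-0.0013  0.0012 -0.0003]
```

```bash
python3 -m crank '0.06 -0.014 -0.035 0 0 0 -1; 0.12 -0.014 -0.035 0 0 0 -1; 0.157 -0.014 -0.035 0 0 0 -1; 0.157 -0.014 -0.035 0 0 0 -1; 0.157 -0.014 -0.035 0 0 0 -1; 0.157 -0.014 -0.035 0 0 0 -1; 0.157 -0.014 -0.035 0 0 0 -1'
python3 - <<'E'
from h import *
p,R,o=pose(); np.savez('/tmp/pose7.npz',p=p,R=R); print(st(p),o['force'],o['width'],o['joint_positions'].round(2)); s=snap('wrist','wrist7')
cv2.imwrite('pics/wrist7b.png',cv2.resize(s['image'][:,:,::-1],None,fx=1.5,fy=1.5))
E
```

```text
clock: 12.35
tool_pos: [0.5167, -0.0581, 0.1512]
tcp_rot: [0.001, 1.044, 0.125]
force: [-0.0, 0.7, 0.5]
width: 0.0003
[-82.1 -11.2 151.2] [-0.02649797  0.65622296  0.50782096] 0.0002791800058616284 [-0.46 -0.15  2.15  0.43  0.74 -2.42]
```

View pics/wrist7b.png

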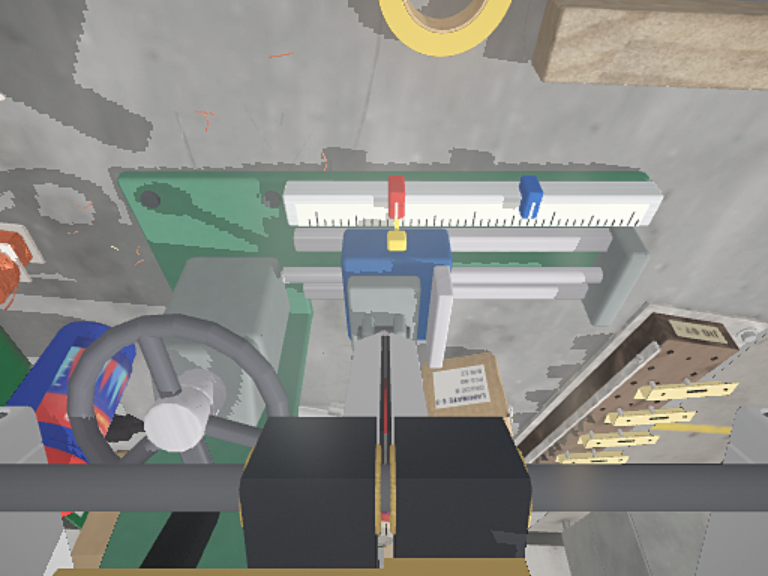

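```bash
python3 - <<'E'
from h import *
s=load('wrist7');q=np.load('/tmp/pose7.npz');wcam(s,q['p'],q['R']); im=s['image']
crop(s,235,295,112,172,10,'w7c')
print(np.arange(256,275))
for v in (136,138,140,142): print(v,'G',im[v,256:275,1])
for v in (146,148,150,152,158,162): print(v,'B',im[v,256:275,2])
for y in (-3.5,-3):
  for x,z in((-80,40),(-72,40),(-66,35),(-60,36),(-58,47)):
    X=hub+xs*(x+10)/1e3+e2*(y+125)/1e3; X[2]=z/1e3; print(y,x,z,px(s,X).round(2))
E
```

```text
[256 257 258 259 260 261 262 263 264 265 266 267 268 269 270 271 272 273
 274]
136 G [204 211 187  91 104 107  96 194 255 149 100 107 101 131 255 255 253 253
 253]
138 G [197 203 182  91 105 110  97 192 255 150 105 110 103 135 255 255 251 251
 251]
140 G [253 255 237  92 104 110  96 192 255 146 102 108 104 134 255 255 251 250
 251]
142 G [255 200 178  88 104 107  94 191 255 147 102 108 104 131 255 254 251 250
 251]
146 B [255 200 125 208 210 212 178 121 123 119 236 255 219 209 247 245 247 209
 152]
148 B [198 208  92 205 200 199 234 129 127 116 255 255 105 214 251 247 254 164
 160]
150 B [185 190 108 188 186 185 195 132 130 125 241 241 132 186 234 232 237 129
 185]
152 B [163 162 164 165 167 168 154 107 107 126 168 165 165 165 162 160 161 162
 162]
158 B [147 152 102 109 111 110 111 110 111 110 110 109 111 105 120 149 144 145
 145]
162 B [146 151  98 116 134 132 132 133 133 133 134 135 135 138 138 147 145 145
 145]
-3.5 -80 40 [264.24 136.84]
-3.5 -72 40 [264.08 144.05]
-3.5 -66 35 [263.87 145.91]
-3.5 -60 36 [263.78 151.62]
-3.5 -58 47 [263.94 160.82]
-3 -80 40 [264.8  136.84]
-3 -72 40 [264.63 144.05]
-3 -66 35 [264.41 145.91]
-3 -60 36 [264.31 151.62]
-3 -58 47 [264.48 160.82]
```

View pics/w7c.png

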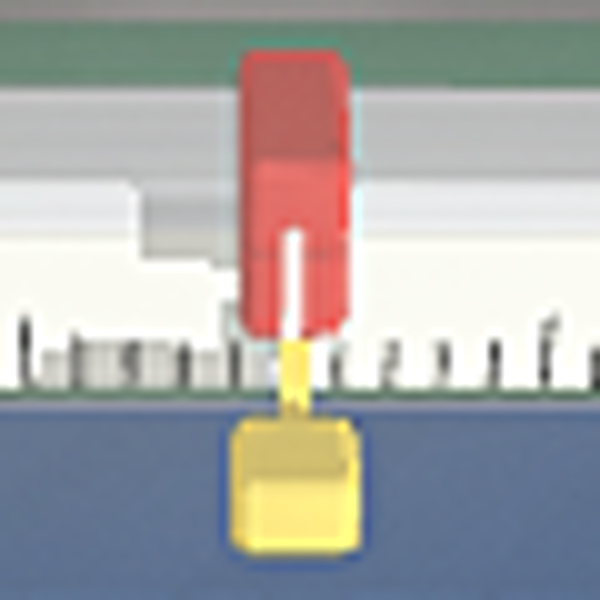

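```bash
python3 -m crank '0.02 0.018 0 0 0 0 -1; 0.037 0.018 0.011 0 0 0 -1; 0.042 0.018 0.035 0 0 0 -1; 0.046 0.018 0.059 0 0 0 -1; 0.054 0.018 0.08 0 0 0 -1; 0.061 0.018 0.101 0 0 0 -1; 0.069 0.018 0.118 0 0 0 -1; 0.077 0.018 0.136 0 0 0 -1; 0.087 0.018 0.15 0 0 0 -1; 0.096 0.018 0.162 0 0 0 -1; 0.096 0.018 0.162 0 0 0 -1; 0.096 0.018 0.162 0 0 0 -1'
python3 - <<'E'
from h import *
p,R,o=pose(); np.savez('/tmp/pose8.npz',p=p,R=R); print(st(p),o['force'],o['width'],o['joint_positions'].round(2)); s=snap('wrist','wrist8')
cv2.imwrite('pics/wrist8b.png',cv2.resize(s['image'][:,:,::-1],None,fx=1.5,fy=1.5))
t=snap('scene','scene8'); crop(t,195,335,115,255,5,'s8c')
E
```

```text
clock: 13.4
tool_pos: [0.6075, -0.036, 0.1477]
tcp_rot: [0.007, 1.048, 0.132]
force: [-6.1, 2.4, 2.0]
width: 0.0003
[ 10.7  -0.6 147.7] [-6.13903036  2.38058001  2.0322619 ] 0.0002522094656487803 [-0.32  0.06  1.96  0.36  0.68 -2.25]
```

View pics/wrist8b.png

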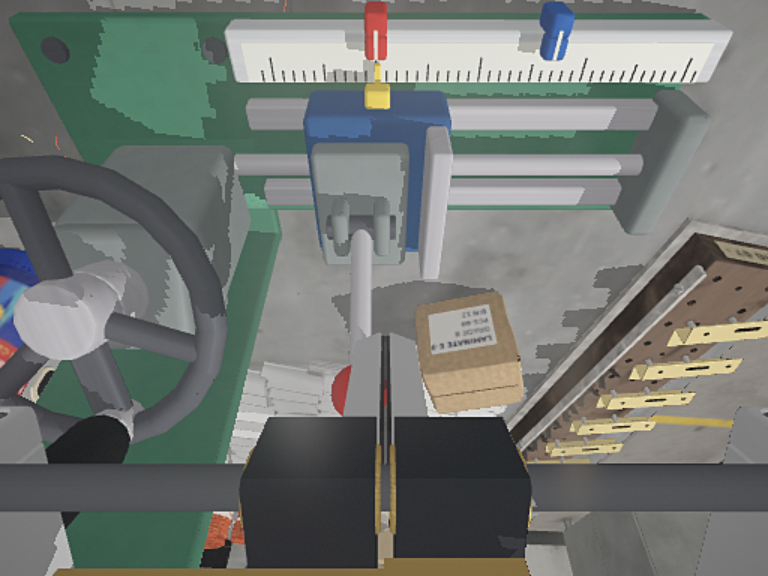

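View pics/s8c.png

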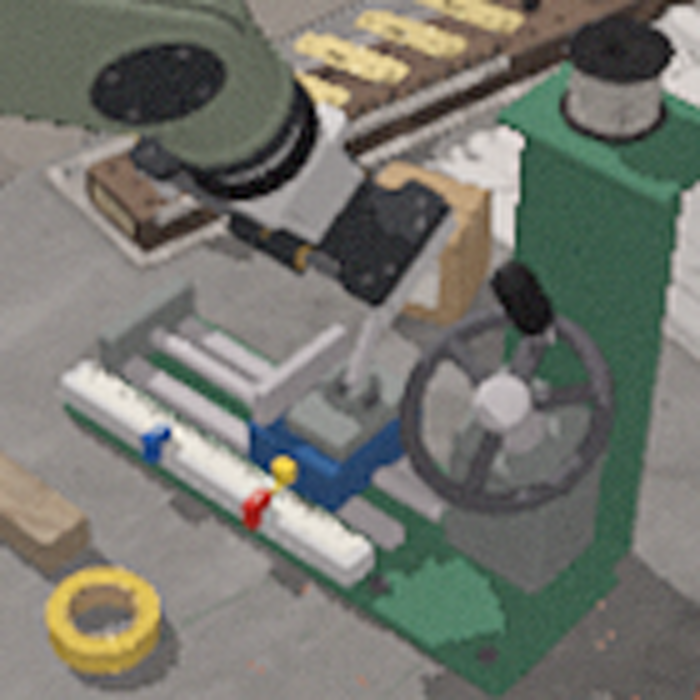

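```bash
python3 -m crank '0.003 0 0.006 0 0 0 -1; 0.005 0 0.011 0 0 0 -1; 0.005 0 0.011 0 0 0 -1; 0.005 0 0.011 0 0 0 -1'
python3 - <<'E'
from h import *
p,R,o=pose(); print(st(p),o['force'])
E
```

```text
clock: 13.83
tool_pos: [0.6094, -0.0348, 0.1467]
tcp_rot: [0.01, 1.056, 0.137]
force: [-25.0, -1.4, 14.8]
width: 0.0001
[ 12.8   0.3 146.7] [-25.00473527  -1.42655498  14.75385464]
```

```bash
python3 -m crank '-0.01 0 -0.02 0 0 0 -1; -0.04 0 -0.05 0 0 0 -1; -0.1 -0.008 -0.08 0 0 0 -1; -0.17 -0.008 -0.11 0 0 0 -1; -0.24 -0.008 -0.126 0 0 0 -1; -0.258 -0.008 -0.126 0 0 0 -1; -0.258 -0.008 -0.126 0 0 0 -1; -0.258 -0.008 -0.126 0 0 0 -1; -0.258 -0.008 -0.126 0 0 0 -1; -0.258 -0.008 -0.126 0 0 0 -1'
python3 - <<'E'
from h import *
p,R,o=pose(); np.savez('/tmp/pose9.npz',p=p,R=R); print(st(p),o['force']); s=wcam(snap('wrist','wrist9'),p,R)
cv2.imwrite('pics/wrist9b.png',cv2.resize(s['image'][:,:,::-1],None,fx=1.5,fy=1.5))
crop(s,230,290,90,150,10,'w9c')
t=snap('top','top9'); crop(t,190,320,100,220,5,'t9c')
im=s['image']
print(np.arange(250,266))
for v in (114,116,118,120): print(v,'G',im[v,250:266,1])
for v in (122,124,126,128): print(v,'B',im[v,250:266,2])
E
```

```text
clock: 14.67
tool_pos: [0.4962, -0.0544, 0.2272]
tcp_rot: [0.008, 1.049, 0.132]
force: [-0.3, 0.3, -0.3]
width: 0.0004
[-101.9   -5.   227.2] [-0.28860196  0.31028814 -0.31746335]
[250 251 252 253 254 255 256 257 258 259 260 261 262 263 264 265]
114 G [255 255 139  97 107  90 255 200 101 107  96 234 255 254 253 252]
116 G [255 255 136  97 105  90 255 201 101 104  92 255 255 253 252 252]
118 G [255 203 219  91  93  80 255 193  90  89 186 255 255 253 253 253]
120 G [255 207 171 212 211 173 255 254 245 255 214 255 255 255 212 255]
122 B [202 209  91 208 206 171 129 121 190 255 165 255 251 255 165 214]
124 B [165 169  89 167 163 198 138 132 155 207 145 200 197 200 144 142]
126 B [124 126 113 110 109 110 112 111 111 108 108 118 125 125 123 123]
128 B [148 153 103 111 112 111 112 113 112 112 111 118 136 148 146 146]
```

View pics/wrist9b.png

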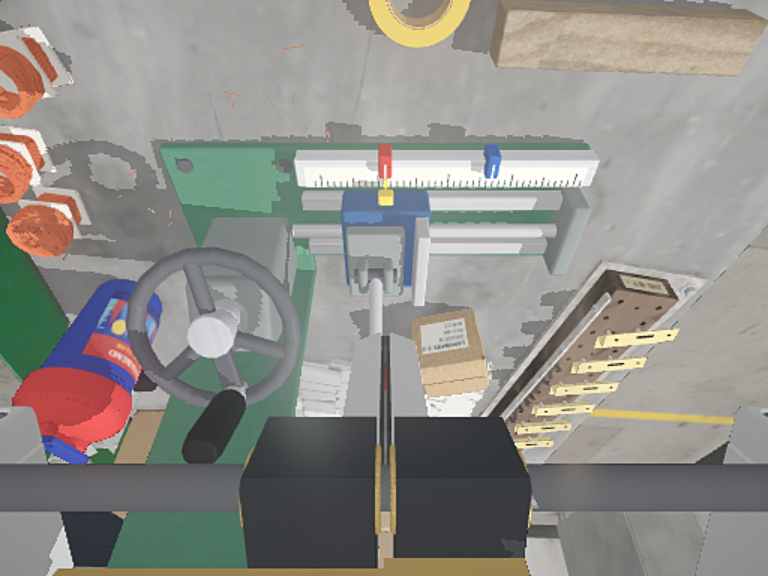

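View pics/w9c.png

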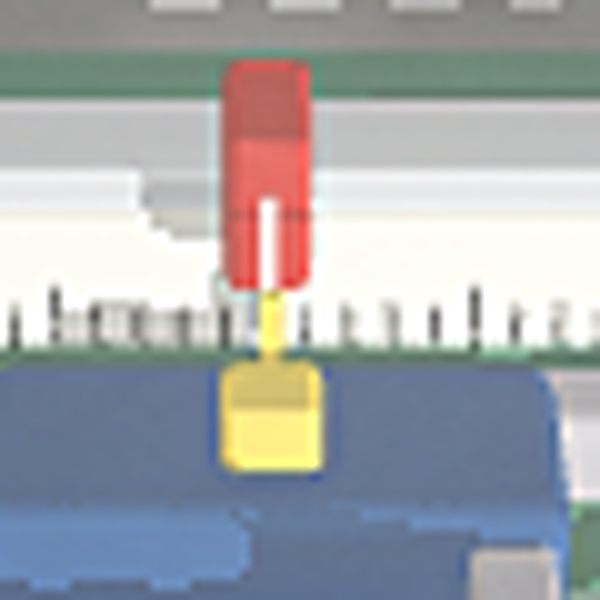

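View pics/t9c.png

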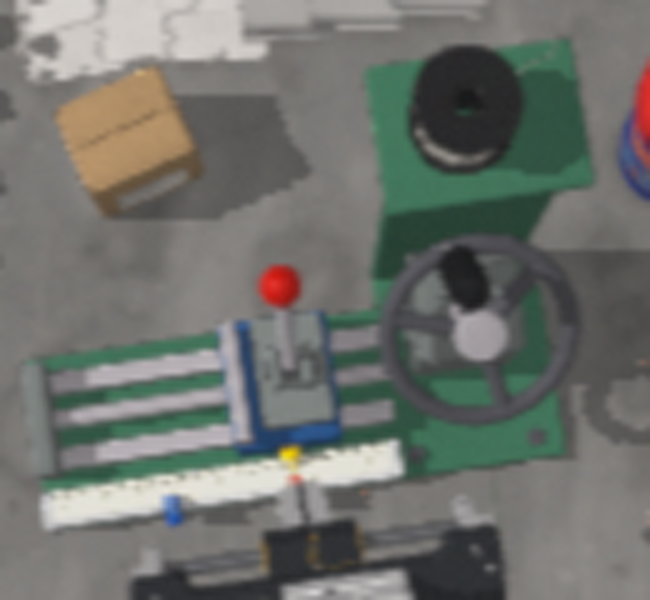

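```bash
python3 - <<'E'
from h import *
t=load('top9'); a=ray(t,190+281.5/5-.5,100+286.5/5-.5,.150); print(st(a))
t=load('top0'); b=ray(t,190+245.5/6-.5,100+511.5/6-.5,.150); print(st(b))
p,R,o=pose(); print(o['clock'],o['force'])
robot.sign_off()
E
```

```text
[ 32.  -13.3 150. ]
[-43.3  43.4 150. ]
14.7667 [-0.30329706 -0.2097571   0.59227566]
the job is handed in; nothing more can be done
```

I gripped the crank handle and turned the wheel about 2.8 turns clockwise, which put the yellow pointer on the red clip's middle line. I then let go, pushed the red lever over against its stop, backed off and handed in at 14.8 s.

- **Pointer:** the wrist pictures, both before and after the lever push, put it about 0.2 to 0.5 mm left of the white line's centre. That is less than the line's own width of about 1.9 mm. The several readings agreed only to about 0.3 mm, and I left it there without a further correction.
- **Lever:** the ball moved about 75 mm away from the robot, against the nominal 77 mm. The last push met a firm stop, with about 29 N at the wrist, and the lever stayed over after I let go.
- **Other things:** the carton and the blue clip look undisturbed in the last pictures. I did not measure the other bystanders afterwards. At hand-in the gripper was clear of everything, with less than 1 N on the wrist.

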